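# Mirror the bath shelf row onto the new rack

### The arm

A 6-joint arm with a two-finger parallel gripper is mounted at the origin on the work surface. World frame = base frame: x ahead of the robot, y to its left, z up, the work surface at z = 0. Lengths are in mm, angles in rad, forces in N, time in s.
With the tool pointing down it reaches from about 250 to 775 mm from the base axis. Payload 4 kg.
Tool frame: the origin (TCP) lies midway between the tips of the shut fingers; the grasp point (between the pads) lies 19 mm behind it; z points along the fingers, y is the line along which they close (so a half turn about z gives the same grasp; the last joint's range is limited). The gripper opens to 94 mm and grips with 3 to 60 N. Pads are 16 mm wide; open, the fingers measure 119 mm over their backs; the gripper's body (75 mm by 177 mm) begins 78 mm behind the grasp point.
Start: joints at [-1.26, 0.087, 1.371, -0, 1.684, -0.103], TCP at [221.15, -503.6, 205.506] pointing down, gripper open.
Joint ranges: [-3.1, 3.1], [-0.76, 2.03], [0.27, 2.55], [-1.08, 4.22], [0.17, 2.65], [-2.57, 2.57]. Speed limits (rad/s): [2.79, 2.79, 3.14, 3.14, 3.14, 3.14].

### API

Orientations are given as a 3x3 rotation matrix whose columns are the frame's x, y, z axes.
In Python, from cell import env gives the robot as it stands. The module is installed in compiled form; this text tells all that it offers.
- The arm moves only by the tool apply_moves, never from a script. Its argument "moves" is a list that holds one entry, the list of rows, each a list of 7 numbers: the opening, from 0 (shut) to 1 (fully open), then the shift along the tool's x, y, z in m, then the turn, a rotation vector about the tool's x, y, z in degrees. In form: [[[claw, x, y, z, wx, wy, wz], ...]]. A call has 1 to 8 rows; each row shifts and turns the commanded pose from where the row before left it, along the tool's axes as they then stand; what a row does not reach is not made up. A row lasts 1/10 s, in which the tool goes at most 50 mm and 8.59 degrees, less where a joint would pass 70% of its speed; a pose out of reach is approached as far as the arm can. A call is refused whole if a number of a shift passes 0.05 or a number of a turn 8.59, either way. A call with a gripper value outside its range is refused whole. The fingers move at their own pace and stop on an object; "grip_force" is the grip in N (left out, the last holds). Time passes only in rows, so rows that do not move let the fingers close. It gives the time, the measured TCP pose, the force, the opening and the grip force at its end, in the units of the state.
- env.observe(): the state, without advancing time (a new reading comes with each control period).
- env.read_camera(name): name is "side" or "top"; returns the picture (400x640x3 uint8, blue, green, red); there is no depth.
- env.camera_params(name): a dict with "mtx" (3x3 intrinsics, pixels), "rvec" (rotation vector, rad) and "tvec" (3), from world to camera coordinates, as OpenCV has them. Camera axes: x right, y down, z forward; pixel columns grow to the right and rows downward; lengths in mm; the calibration is good to about 2 mm. A picture is of the moment at which its call begins. camera_params takes no time and is no camera call.
- env.sign_off(): hands the job in; it is judged then, once.
The state is a dict: "clock": time; "joint_positions": joint angles; "qvel": joint speeds; "joint_efforts": joint torques, N m; "eef_pos": TCP position; "ee_rot": TCP orientation; "force": force on the tool from outside, world axes, zero at the start; "moment": the same for the moment, N m; "opening": opening from 0.0 (shut) to 1.0 (fully open); "grip_force": force on a finger pad.
Only numpy, scipy, OpenCV 4.12 (cv2) and the standard library are available. Lean on these libraries where they do the work, as an engineer would, in place of code of your own. Each camera call takes 0.05 s, during which the arm holds its last target. There are 200 camera calls.

### The job

The old rack by the bath is to be scrubbed, and its replacement will hang on the opposite wall, so the row must be mirrored. Move the four things from the old rack to the new one, one to a bay and in reverse order: what stood at the left end goes into the right-end bay, the second from the left into the second bay from the right, and so on. Set each down gently, upright and in the middle of its bay, and tip none of them over on the way.

Things in the scene. Friction and masses are not known exactly. Their poses are not given: they have to be found in the camera images.
- old_rack: Old low steel rack, the one with four tiles and four things on it; the nearer or the farther rack. 352 mm long (y) by 92 mm deep (x), fixed, long side across the robot's view within 6 degrees. Origin: its centre at table height; y along the row to the robot's left, x away from the robot. Slatted deck at z = 30 mm, no bars above it. Its places: y = -129, -43, 43, 129 mm, x = 0.
- new_rack: New low steel rack, empty. 352 mm long (y) by 92 mm deep (x), fixed, long side across the robot's view within 6 degrees. Origin: its centre at table height; y along the row to the robot's left, x away from the robot. Slatted deck at z = 30 mm; cross bars 6 mm wide, 12 mm above deck, part four bays, 80 x 80 mm inside; 8 mm bars along front and back. Bay centres y = -129, -43, 43, 129 mm, x = 0.
- lota: Stainless lota (round pot), 98 mm tall, open top, about 0.22 kg. Foot 50 mm across, belly 84 mm at 36 mm height, then an upright round collar 56 mm across from 64 to 94 mm height, rim 60 mm across. Grip it by the collar from above, fingertips no lower than 66 mm. Origin: centre of its underside, z up; yaw does not matter.
- bottle: Green glass bottle with black twist cap, 114 mm tall, about 0.2 kg. Straight round body 52 mm across from 0 to 74 mm height, then shoulder, cap 29 mm across from 92 mm to 114 mm. Origin: centre of its underside, z up; yaw does not matter.
- tin: Plain round metal tin with a lid, 78 mm tall, about 0.18 kg. 59 mm across, lid 62 mm across from 58 mm to the top. Origin: centre of its underside, z up; yaw does not matter.
- scrubber: Terracotta foot scrubber, a rounded block 42 mm (x) by 60 mm (y) by 50 mm (z) with four dark grooves on its top, about 0.17 kg. Origin: centre of its underside, z up; at the start its 60 mm side lies along the row within 0.3 rad.
- lota_tile: White ceramic tile 78 x 78 x 4 mm, fixed on the old rack's deck; the lota stands on it at the start (within 10 mm of its centre), so it marks where the lota was in the old row. Origin: centre of its underside, axes as those of the old rack.
- bottle_tile: White ceramic tile 78 x 78 x 4 mm, fixed on the old rack's deck; the bottle stands on it at the start (within 10 mm of its centre), so it marks where the bottle was in the old row. Origin: centre of its underside, axes as those of the old rack.
- tin_tile: White ceramic tile 78 x 78 x 4 mm, fixed on the old rack's deck; the tin stands on it at the start (within 10 mm of its centre), so it marks where the tin was in the old row. Origin: centre of its underside, axes as those of the old rack.
- scrubber_tile: White ceramic tile 78 x 78 x 4 mm, fixed on the old rack's deck; the scrubber stands on it at the start (within 10 mm of its centre), so it marks where the scrubber was in the old row. Origin: centre of its underside, axes as those of the old rack.
There are look-alikes about, which are no part of the job. Leave any pink look-alike of the tin alone.

How it is judged (in metres and radians):
At the end, for the whole second after the job is handed in: Each thing stands upright (under 0.12 rad) on the new rack's deck (height within 5 mm), within 15 mm along and across of the centre of the bay that mirrors its tile's place on the old rack (tile at y +129 mm: bay at y -129 mm, and so on), released and at rest (((y of lota_tile in the frame of old_rack between 0.099 and 0.159 m and y of lota in the frame of new_rack between -0.144 and -0.114 m) or (y of lota_tile in the frame of old_rack between 0.013 and 0.073 m and y of lota in the frame of new_rack between -0.058 and -0.028 m) or (y of lota_tile in the frame of old_rack between -0.073 and -0.013 m and y of lota in the frame of new_rack between 0.028 and 0.058 m) or (y of lota_tile in the frame of old_rack between -0.159 and -0.099 m and y of lota in the frame of new_rack between 0.114 and 0.144 m)) and x of lota in the frame of new_rack between -0.015 and 0.015 m and z of lota in the frame of new_rack between 0.025 and 0.035 m and angle between each of lota, bottle, tin, scrubber's own z axis and vertical below 0.12 rad and linear speed of each of lota, bottle, tin, scrubber below 0.02 m/s and angular speed of each of lota, bottle, tin, scrubber below 0.2 rad/s and ((y of bottle_tile in the frame of old_rack between 0.099 and 0.159 m and y of bottle in the frame of new_rack between -0.144 and -0.114 m) or (y of bottle_tile in the frame of old_rack between 0.013 and 0.073 m and y of bottle in the frame of new_rack between -0.058 and -0.028 m) or (y of bottle_tile in the frame of old_rack between -0.073 and -0.013 m and y of bottle in the frame of new_rack between 0.028 and 0.058 m) or (y of bottle_tile in the frame of old_rack between -0.159 and -0.099 m and y of bottle in the frame of new_rack between 0.114 and 0.144 m)) and x of bottle in the frame of new_rack between -0.015 and 0.015 m and z of bottle in the frame of new_rack between 0.025 and 0.035 m and ((y of tin_tile in the frame of old_rack between 0.099 and 0.159 m and y of tin in the frame of new_rack between -0.144 and -0.114 m) or (y of tin_tile in the frame of old_rack between 0.013 and 0.073 m and y of tin in the frame of new_rack between -0.058 and -0.028 m) or (y of tin_tile in the frame of old_rack between -0.073 and -0.013 m and y of tin in the frame of new_rack between 0.028 and 0.058 m) or (y of tin_tile in the frame of old_rack between -0.159 and -0.099 m and y of tin in the frame of new_rack between 0.114 and 0.144 m)) and x of tin in the frame of new_rack between -0.015 and 0.015 m and z of tin in the frame of new_rack between 0.025 and 0.035 m and ((y of scrubber_tile in the frame of old_rack between 0.099 and 0.159 m and y of scrubber in the frame of new_rack between -0.144 and -0.114 m) or (y of scrubber_tile in the frame of old_rack between 0.013 and 0.073 m and y of scrubber in the frame of new_rack between -0.058 and -0.028 m) or (y of scrubber_tile in the frame of old_rack between -0.073 and -0.013 m and y of scrubber in the frame of new_rack between 0.028 and 0.058 m) or (y of scrubber_tile in the frame of old_rack between -0.159 and -0.099 m and y of scrubber in the frame of new_rack between 0.114 and 0.144 m)) and x of scrubber in the frame of new_rack between -0.015 and 0.015 m and z of scrubber in the frame of new_rack between 0.025 and 0.035 m); the robot touches nothing.
It fails at once if one of the four things is tipped over (more than 40 degrees) (angle between any of lota, bottle, tin, scrubber's own z axis and vertical above 0.7 rad).
It fails at once if one of the four things is dropped or slammed on to the new rack (more than 60 N) (contact force between any of lota, bottle, tin, scrubber and new_rack above 60 N).
It also fails if it takes over 99 s, if anything falls off the work surface, if the arm or the gripper's body presses on something with over 40 N, if the wrist force passes 120 N, or if a joint passes its speed limit or range.

## Working session

There is one attempt and no reset: what is moved stays moved. The work goes in short steps, Python scripts to look and compute and a tool call to move; the robot and the scene stay as the last step left them, time stands still between calls to the robot, and variables do not carry over. Pictures are saved under pics/ and viewed, at most 14 in all, crops included, and the job is handed in when it is done.

Besides the shell and the picture viewer there is one more tool, called after "Emit:" by a JSON object that holds its "api" and its "payload". apply_moves: Moves the arm, as the interface text tells. Its arguments: {"type":"object","properties":{"moves":{"type":"array"},"grip_force":{"type":"number"}},"required":["moves"]}

```bash
mkdir -p pics
cat > h.py <<'E'
import numpy as np, cv2
from cell import env
def cam(n):
    p=env.camera_params(n); R=cv2.Rodrigues(np.array(p["rvec"],float))[0]
    return np.array(p["mtx"],float),R,np.array(p["tvec"],float).ravel()
def ray(n,uv,z):
    K,R,t=cam(n); C=-R.T@t; d=R.T@np.linalg.inv(K)@np.array([uv[0],uv[1],1.]); return C+d*(z-C[2])/d[2]
def proj(n,P):
    K,R,t=cam(n); q=K@(R@np.array(P,float)+t); return q[:2]/q[2]
def snap(n,f):
    im=env.read_camera(n); cv2.imwrite(f"pics/{f}.png",im); return im
E
python3 - <<'E'
from h import *
for n in("top","side"):
    snap(n,n+"0"); K,R,t=cam(n); print(n,K.round(0).tolist(),(-R.T@t).round(0),R[2].round(2))
s=env.observe(); print(s["ee_rot"],s["clock"],s["opening"])
E
```

```text
top [[384.0, 0.0, 321.0], [0.0, 384.0, 195.0], [0.0, 0.0, 1.0]] [423.  -0. 694.] [ 0.12 -0.04 -0.99]
side [[491.0, 0.0, 320.0], [0.0, 491.0, 192.0], [0.0, 0.0, 1.0]] [ 445. -690.  718.] [ 0.08  0.72 -0.69]
[[ 9.15582576e-01  4.02129562e-01 -6.02439130e-04]
 [ 4.02129969e-01 -9.15580752e-01  1.83709566e-03]
 [ 1.87168801e-04 -1.92427161e-03 -9.99998131e-01]] 0.1 0.9986081553400346
```

View pics/top0.png

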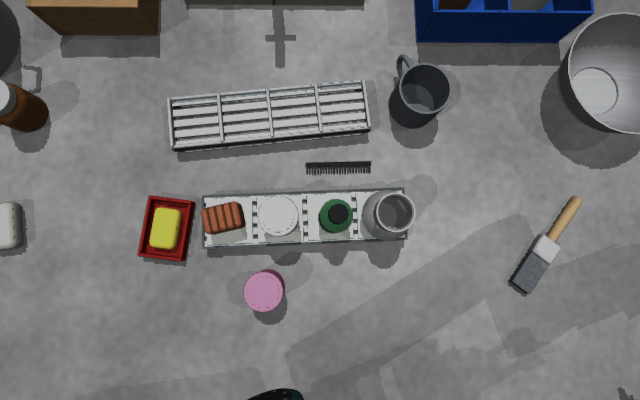

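View pics/side0.png

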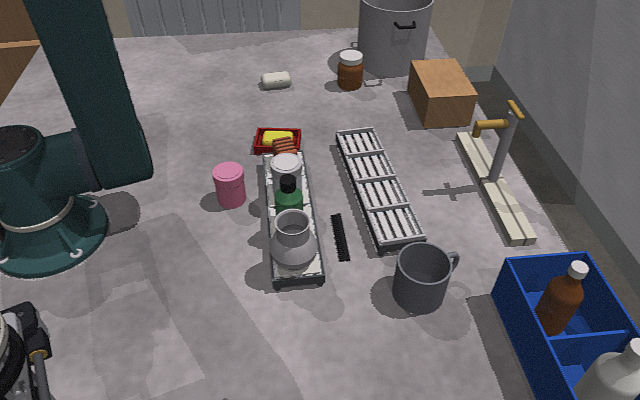

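The top view (left = +y) shows the old rack nearer the robot, at about (203–407, 190–248). From left to right it holds the scrubber (223,217), white-lidded tin (278,215), bottle (337,215) and lota (393,213). The empty new rack is beyond it, at about (168–370, 82–152). The pink tin at (264,291) is the look-alike. The mug (425,90) and the tap (280,40) are close to the new rack.

Run:
```python
from h import *
im=cv2.imread("pics/top0.png"); hsv=cv2.cvtColor(im,cv2.COLOR_BGR2HSV)
c=cv2.resize(im[70:255,160:420],None,fx=3,fy=3,interpolation=cv2.INTER_CUBIC); cv2.imwrite("pics/crop1.png",c)
def blob(m,lo,hi,roi):
    x0,y0,x1,y1=roi; k=cv2.inRange(hsv[y0:y1,x0:x1],lo,hi); cs=cv2.findContours(k,0,1)[0]; b=max(cs,key=cv2.contourArea)+np.array([x0,y0])
    return b
b=blob(0,(0,90,60),(15,255,255),(200,190,250,245)); r=cv2.minAreaRect(b); print("scr",r, ray("top",r[0],84)); print([ray("top",q,84)[:2].round() for q in cv2.boxPoints(r)])
b=blob(0,(0,0,0),(179,255,45),(322,195,356,232)); print("cap",cv2.minEnclosingCircle(b),ray("top",cv2.minEnclosingCircle(b)[0],148))
g=blob(0,(50,100,20),(90,255,255),(310,190,365,242)); print("green",cv2.minEnclosingCircle(g))
for x,z in((60,146),):
    pass
```

```text
scr ((220.85081481933594, 217.24098205566406), (25.366106033325195, 38.19230651855469), 76.75948333740234) [462.44066673 130.71694446  84.        ]
[array([475., 164.]), array([489., 106.]), array([449.,  97.]), array([437., 155.])]
cap ((337.8714294433594, 213.92857360839844), 10.296782493591309) [460.54845248 -48.25161618 148.        ]
green ((335.0581359863281, 215.94186401367188), 17.052888870239258)
```

View pics/crop1.png

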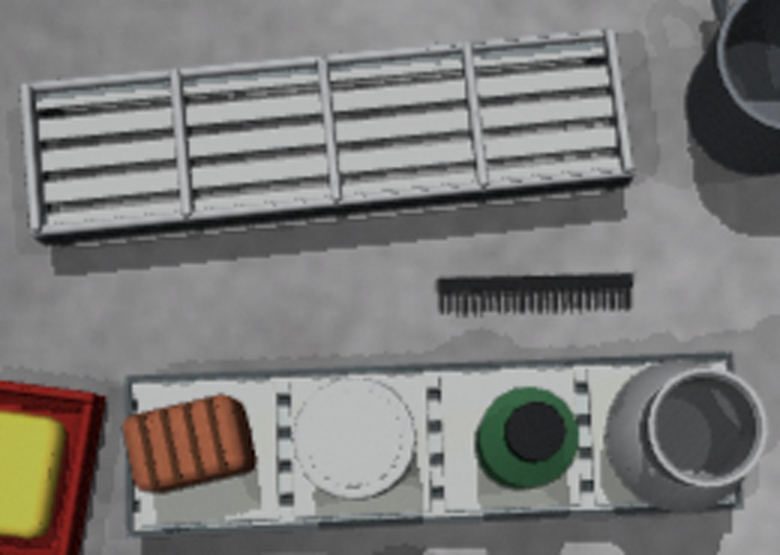

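The crop shows the new rack's bar corners at crop pixels (22,85), (611,31), (632,176) and (37,232). The tin lid is centred at about (354,438) and the lota rim at about (707,428). The tin on the rack is the white or plain one, and the pink one stands off the rack, so there is no doubt which is meant.

Run:
```python
from h import *
f=lambda p:(160+(p[0]+.5)/3-.5,70+(p[1]+.5)/3-.5)
def rect(ps,z):
    Q=np.array([ray("top",f(p),z)[:2] for p in ps]); c=Q.mean(0)
    l=(Q[0]+Q[3]-Q[1]-Q[2])/2; print(Q.round().tolist(),"c",c.round(1),"len",np.linalg.norm(l).round(1),"dep",np.linalg.norm((Q[0]+Q[1]-Q[2]-Q[3])/2).round(1),"yaw",np.arctan2(-l[0],l[1]).round(4)); u=l/np.linalg.norm(l); return c,u
c,u=rect([(22,85),(611,31),(632,176),(37,232)],42)
for y in(129,43,-43,-129): print(y,(c+u*y).round(1))
c2,u2=rect([(130,377),(732,353),(742,505),(132,530)],30)
for y in(129,43,-43,-129): print(y,(c2+u2*y).round(1))
for n,p,z,r in(("tin",(354,438),112,60),("lota",(707,428),132,57),("cap",(534,431),148,30)):
    a=ray("top",f(p),z); e=ray("top",f((p[0]+r,p[1])),z); print(n,a.round(1),np.linalg.norm(a-e).round(1))
# side check
for n,p in(("capS",(288,178)),("lotarimS",(293,218)),("tinS",(286,160))): 
    z={"capS":148,"lotarimS":132,"tinS":112}[n]; print(n,ray("side",p,z).round(0))
# tap top in side view with top view: lever end
K1,R1,t1=cam("top");K2,R2,t2=cam("side")
for a,b in(((284,38),(475,125)),((283,8),(515,110)),((425,90),(422,262)),((420,66),(424,250))):
    X=cv2.triangulatePoints(K1@np.c_[R1,t1],K2@np.c_[R2,t2],np.array(a,float),np.array(b,float)); print(a,(X[:3]/X[3]).ravel().round(0))
print([ray("top",f(p),50).round(0) for p in((535,280),)])
```

```text
[[673.0, 235.0], [706.0, -109.0], [617.0, -118.0], [586.0, 224.0]] c [645.8  57.9] len 344.1 dep 88.3 yaw 0.0926
129 [633.8 186.4]
43 [641.8 100.7]
-43 [649.7  15.1]
-129 [657.7 -70.5]
[[504.0, 173.0], [514.0, -176.0], [425.0, -178.0], [417.0, 171.0]] c [464.9  -2.6] len 348.9 dep 87.9 yaw 0.0252
129 [461.7 126.4]
43 [463.9  40.4]
-43 [466.  -45.6]
-129 [ 468.2 -131.5]
tin [461.7  39.8 112. ] 30.2
lota [ 462.7 -134.9  132. ] 28.4
cap [461.4 -48.  148. ] 14.3
capS [462. -48. 148.]
lotarimS [ 464. -130.  132.]
tinS [462.  45. 112.]
(284, 38) [783.  21. 170.]
(283, 8) [841.  17. 194.]
(425, 90) [ 669. -205.   84.]
(420, 66) [ 684. -192.  105.]
[array([554., -59.,  50.])]
```

Measured sizes agree with the given ones: rack 344×88 mm between bar lines, lid radius 30, rim radius 28, cap radius 14. Mapping: lota to bay +129, bottle to +43, tin to −43, scrubber to −129. I start with the lota.

```bash
cat >> h.py <<'E'
from scipy.spatial.transform import Rotation as Rn
def plan(*segs):
    """segs: (xyz or None, tool-y world angle, rows, claw); prints rows in tool axes"""
    s=env.observe(); p=np.array(s["eef_pos"],float); R=np.array(s["ee_rot"]); out=[]
    for xyz,a,n,cl in segs:
        T=np.c_[[np.sin(a),-np.cos(a),0],[np.cos(a),np.sin(a),0],[0,0,-1]]
        w=Rn.from_matrix(R.T@T).as_rotvec()/n
        dp=(np.array(xyz)-p)/n
        for i in range(n):
            r=[cl]+(R.T@dp/1000).round(3).tolist()+np.rad2deg(w).round(1).tolist(); out.append(r)
            p=p+R@np.array(r[1:4])*1000; R=R@Rn.from_rotvec(np.deg2rad(r[4:])).as_matrix()
    for i in range(0,len(out),8): print(str(out[i:i+8]).replace(" ",""))
    print(s["clock"],np.array(s["eef_pos"]).round(1),"yaw",np.arctan2(s["ee_rot"][1][1],s["ee_rot"][0][1]).round(3),s["opening"],np.array(s["force"]).round(1))
E
python3 -c "
from h import *
plan(([463,-133,205],.025,14,1),([463,-133,180],.025,2,1))"
```

```text
Traceback (most recent call last):
  File "h.py", line 18, in plan
    w=Rn.from_matrix(R.T@T).as_rotvec()/n
      ~~~~~~~~~~~~~~^^^^^^^
  File "scipy/spatial/transform/_rotation.pyx", line 1143, in scipy.spatial.transform._rotation.Rotation.from_matrix
ValueError: Non-positive determinant (left-handed or null coordinate frame) in rotation matrix 0: [[-3.79117130e-01  9.25348673e-01 -1.87168801e-04]
 [ 9.25346839e-01  3.79116768e-01  1.92427161e-03]
 [-1.85158101e-03 -5.56328270e-04  9.99998131e-01]].
```

```bash
sed -i 's/\[np.sin(a),-np.cos(a),0\]/[-np.sin(a),np.cos(a),0]/' h.py
python3 -c "
from h import *
plan(([463,-133,205],.025,14,1),([463,-133,180],.025,2,1))"
```

```text
[[1,0.026,-0.017,-0.0,-0.0,-0.0,-4.8],[1,0.028,-0.015,-0.0,-0.0,-0.0,-4.8],[1,0.029,-0.013,-0.0,-0.0,-0.0,-4.8],[1,0.03,-0.01,-0.0,-0.0,-0.0,-4.8],[1,0.031,-0.008,-0.0,-0.0,-0.0,-4.8],[1,0.031,-0.005,-0.0,-0.0,-0.0,-4.8],[1,0.031,-0.002,-0.0,-0.0,-0.0,-4.8],[1,0.032,0.0,-0.0,-0.0,-0.0,-4.8]]
[[1,0.031,0.003,-0.0,-0.0,-0.0,-4.8],[1,0.031,0.006,-0.0,-0.0,-0.0,-4.8],[1,0.031,0.008,-0.0,-0.0,-0.0,-4.8],[1,0.03,0.011,-0.0,-0.0,-0.0,-4.8],[1,0.029,0.013,-0.0,-0.0,-0.0,-4.8],[1,0.028,0.015,-0.0,-0.0,-0.0,-4.8],[1,-0.001,0.0,0.012,-0.0,-0.1,-0.3],[1,-0.0,0.0,0.012,-0.0,-0.1,-0.3]]
0.1 [ 221.  -503.1  204.4] yaw -1.157 0.9986081553400346 [-0.7 -0.   0.1]
```

Emit:
{"api": "apply_moves", "payload": {"moves": [[[1,0.026,-0.017,0,0,0,-4.8],[1,0.028,-0.015,0,0,0,-4.8],[1,0.029,-0.013,0,0,0,-4.8],[1,0.03,-0.01,0,0,0,-4.8],[1,0.031,-0.008,0,0,0,-4.8],[1,0.031,-0.005,0,0,0,-4.8],[1,0.031,-0.002,0,0,0,-4.8],[1,0.032,0,0,0,0,-4.8]]]}}

```text
clock: 0.9
eef_pos: [359.4, -290.6, 205.0]
ee_rot: [[0.465, 0.885, -0.001], [0.885, -0.465, 0.001], [0.0, -0.001, -1.0]]
force: [0.6, -0.5, 0.0]
opening: 1.002
grip_force: 0.0
```

Emit:
{"api": "apply_moves", "payload": {"moves": [[[1,0.031,0.003,0,0,0,-4.8],[1,0.031,0.006,0,0,0,-4.8],[1,0.031,0.008,0,0,0,-4.8],[1,0.03,0.011,0,0,0,-4.8],[1,0.029,0.013,0,0,0,-4.8],[1,0.028,0.015,0,0,0,-4.8],[1,0,0,0.012,0,0,-0.3],[1,0,0,0.012,0,0,-0.3]]]}}

```text
clock: 1.7
eef_pos: [462.9, -132.3, 180.4]
ee_rot: [[-0.027, 1.0, -0.001], [1.0, 0.027, -0.001], [-0.001, -0.001, -1.0]]
force: [0.4, 0.3, 0.1]
opening: 0.999
grip_force: 0.0
```

```bash
python3 -c "
from h import *
snap('top','t1')
plan(([463,-133,103],.025,5,1))"
```

```text
[[1,-0.0,0.0,0.015,-0.1,-0.0,0.0],[1,-0.0,0.0,0.015,-0.1,-0.0,0.0],[1,-0.0,0.0,0.015,-0.1,-0.0,0.0],[1,-0.0,0.0,0.015,-0.1,-0.0,0.0],[1,-0.0,0.0,0.015,-0.1,-0.0,0.0]]
1.75 [ 461.3 -132.3  177.6] yaw 0.026 0.9988662651734447 [-0.9  0.9 -2. ]
```

View pics/t1.png

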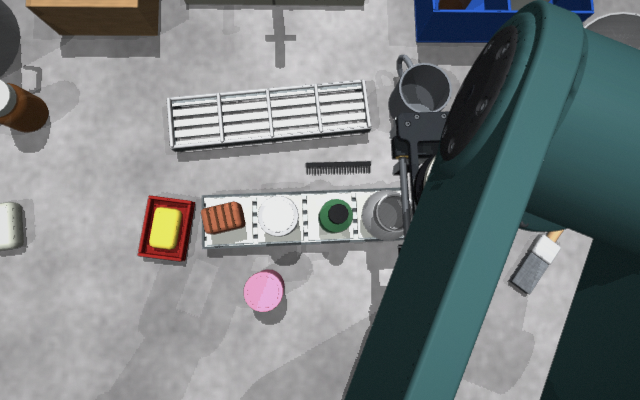

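The gripper is lined up over the lota at about (385,213) and nothing else has moved. I descend and close.

Emit:
{"api": "apply_moves", "payload": {"moves": [[[1,0,0,0.02,0,0,0],[1,0,0,0.02,0,0,0],[1,0,0,0.018,0,0,0],[1,0,0,0.012,0,0,0],[1,0,0,0.007,0,0,0],[0.55,0,0,0,0,0,0],[0.55,0,0,0,0,0,0],[0.4,0,0,0,0,0,0]]], "grip_force": 20}}

```text
clock: 2.55
eef_pos: [463.7, -132.9, 105.6]
ee_rot: [[-0.026, 1.0, 0.002], [1.0, 0.026, -0.001], [-0.001, 0.002, -1.0]]
force: [-0.7, -0.5, 0.2]
opening: 0.782
grip_force: 0.0
```

Emit:
{"api": "apply_moves", "payload": {"moves": [[[0.4,0,0,0,0,0,0],[0.4,0,0,0,0,0,0],[0.4,0,0,0,0,0,0]]]}}

```text
clock: 2.85
eef_pos: [463.2, -132.9, 105.5]
ee_rot: [[-0.026, 1.0, 0.001], [1.0, 0.026, -0.001], [-0.001, 0.001, -1.0]]
force: [-2.7, 0.7, 4.2]
opening: 0.73
grip_force: 20.7
```

Emit:
{"api": "apply_moves", "payload": {"moves": [[[0.4,0,0,0,0,0,0],[0.4,0,0,0,0,0,0]]]}}

```text
clock: 3.05
eef_pos: [463.2, -132.9, 105.4]
ee_rot: [[-0.026, 1.0, 0.001], [1.0, 0.026, -0.001], [-0.001, 0.001, -1.0]]
force: [-2.8, -0.9, 5.3]
opening: 0.729
grip_force: 20.8
```

```bash
python3 -c "
from h import *
im=snap('side','s1')
cv2.imwrite('pics/s1c.png',cv2.resize(im[120:320,180:440],None,fx=3,fy=3))
s=env.observe();print(s['opening'],s['grip_force'],s['force'],s['moment'],s['eef_pos'])"
```

```text
0.7283857300466565 20.754903866472887 [-2.64224021 -0.96910125  4.75715713] [-0.12249677  0.49680064 -0.00513853] [ 463.21941345 -132.88302436  105.45319916]
```

View pics/s1c.png

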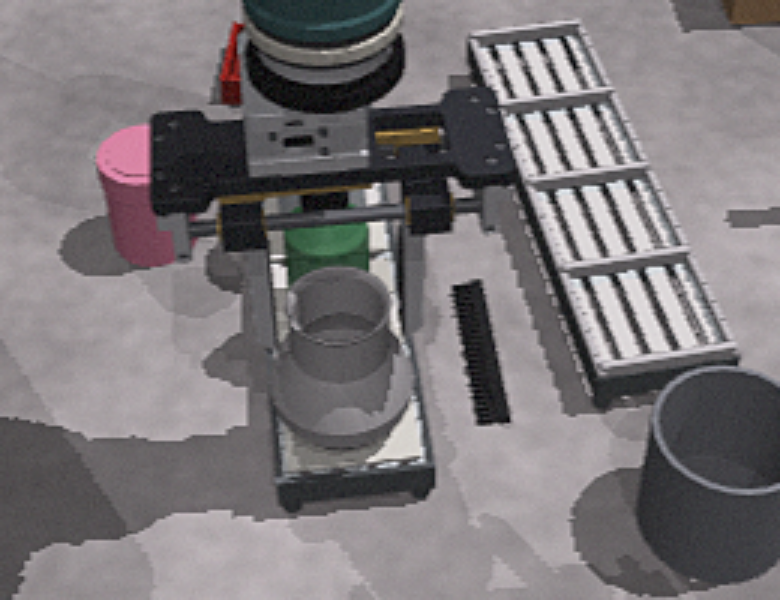

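Run:
```python
from h import *
s=env.observe();p=np.array(s["eef_pos"]);R=np.array(s["ee_rot"])
c=lambda P:((proj("side",P)-[180,120])*3).round()
print("tcp",c(p))
for w in(28,30,34,42):
  for sg in(-1,1):
    print(w,sg,"tip",c(p+R@[0,sg*w,0]),"38up",c(p+R@[0,sg*w,-38]), "front edge tip",c(p+R@[-8,sg*w,0]))
for h,r in((36,42),(64,28),(98,30)):
    P=np.array([463,-133,34+h]); print(h,[c(P+[sg*r,0,0]).tolist() for sg in(-1,1)])
im=cv2.imread("pics/s1.png")
cv2.imwrite("pics/s1d.png",cv2.convertScaleAbs(cv2.resize(im[190:280,250:340],None,fx=6,fy=6,interpolation=cv2.INTER_CUBIC),alpha=1.3))
```

```text
tcp [339. 331.]
28 -1 tip [289. 336.] 38up [285. 289.] front edge tip [290. 347.]
28 1 tip [389. 326.] 38up [388. 279.] front edge tip [390. 337.]
30 -1 tip [285. 336.] 38up [281. 289.] front edge tip [286. 347.]
30 1 tip [392. 326.] 38up [392. 279.] front edge tip [394. 337.]
34 -1 tip [278. 337.] 38up [274. 290.] front edge tip [279. 348.]
34 1 tip [399. 325.] 38up [399. 278.] front edge tip [401. 336.]
42 -1 tip [264. 338.] 38up [259. 291.] front edge tip [265. 349.]
42 1 tip [413. 324.] 38up [414. 277.] front edge tip [415. 335.]
36 [[268.0, 379.0], [413.0, 367.0]]
64 [[289.0, 344.0], [389.0, 337.0]]
98 [[282.0, 303.0], [392.0, 295.0]]
```

View pics/s1d.png

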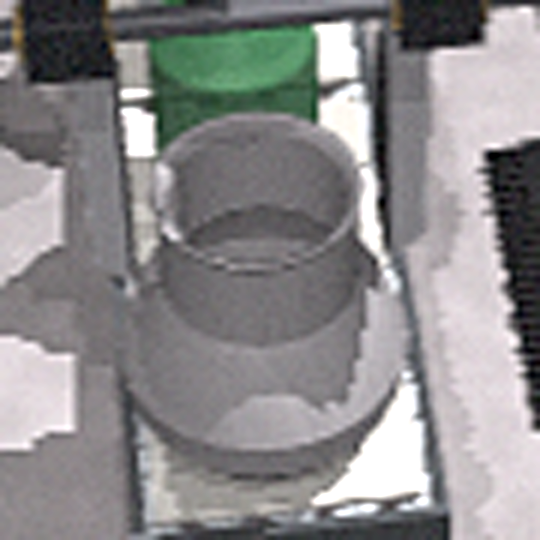

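The fingers closed to 68 mm (opening 0.73), not the collar's 56–60 mm. The crop shows the tips at about (122,285) and (395,270) resting on the belly's shoulder. I open, go up about 9 mm and regrip.

Emit:
{"api": "apply_moves", "payload": {"moves": [[[0.9,0,0,0,0,0,0],[0.9,0,0,0,0,0,0],[0.9,0,0,-0.009,0,0,0],[0.4,0,0,0,0,0,0],[0.4,0,0,0,0,0,0],[0.4,0,0,0,0,0,0],[0.4,0,0,0,0,0,0],[0.4,0,0,0,0,0,0]]]}}

```text
clock: 3.9
eef_pos: [463.0, -132.6, 113.5]
ee_rot: [[-0.026, 1.0, 0.0], [1.0, 0.026, -0.0], [-0.0, 0.0, -1.0]]
force: [-0.7, 0.0, 0.5]
opening: 0.699
grip_force: 20.1
```

```bash
python3 -c "
from h import *
s=env.observe();print(s['opening'],s['grip_force'],s['force'],s['moment'],s['eef_pos'])"
```

```text
0.6992986461838991 20.069725892390124 [-7.28803185e-01  1.87966085e-04  5.43531147e-01] [-0.07569115  0.00368291  0.02592623] [ 463.01771008 -132.59555106  113.48711792]
```

Emit:
{"api": "apply_moves", "payload": {"moves": [[[0.4,0,0,0,0,0,0],[0.4,0,0,-0.005,0,0,0],[0.4,0,0,-0.01,0,0,0],[0.4,0,0,-0.015,0,0,0],[0.4,0,0,0,0,0,0]]], "grip_force": 25}}

```text
clock: 4.4
eef_pos: [464.4, -133.1, 146.0]
ee_rot: [[-0.026, 1.0, 0.004], [1.0, 0.026, -0.002], [-0.002, 0.004, -1.0]]
force: [-0.1, -0.1, -2.3]
opening: 0.694
grip_force: 24.8
```

```bash
python3 -c "
from h import *
im=snap('side','s2')
cv2.imwrite('pics/s2c.png',cv2.convertScaleAbs(cv2.resize(im[170:270,240:350],None,fx=5,fy=5,interpolation=cv2.INTER_CUBIC),alpha=1.3))
plan(([463,-133,230],.025,3,.4),([634,186,230],.093,12,.4))"
```

```text
[[0.4,-0.0,-0.0,-0.028,0.0,0.0,0.0],[0.4,-0.0,-0.0,-0.028,0.0,0.0,0.0],[0.4,-0.0,-0.0,-0.028,0.0,0.0,0.0],[0.4,0.026,0.015,-0.0,0.0,0.0,-0.3],[0.4,0.026,0.015,-0.0,0.0,0.0,-0.3],[0.4,0.026,0.015,-0.0,0.0,0.0,-0.3],[0.4,0.026,0.015,-0.0,0.0,0.0,-0.3],[0.4,0.026,0.015,-0.0,0.0,0.0,-0.3]]
[[0.4,0.026,0.016,-0.0,0.0,0.0,-0.3],[0.4,0.026,0.016,-0.0,0.0,0.0,-0.3],[0.4,0.026,0.016,-0.0,0.0,0.0,-0.3],[0.4,0.026,0.016,-0.0,0.0,0.0,-0.3],[0.4,0.025,0.016,-0.0,0.0,0.0,-0.3],[0.4,0.025,0.016,-0.0,0.0,0.0,-0.3],[0.4,0.025,0.016,-0.0,0.0,0.0,-0.3]]
4.45 [ 463.9 -132.9  144.8] yaw 0.026 0.6947477956385903 [-0.4  0.4 -3.4]
```

View pics/s2c.png

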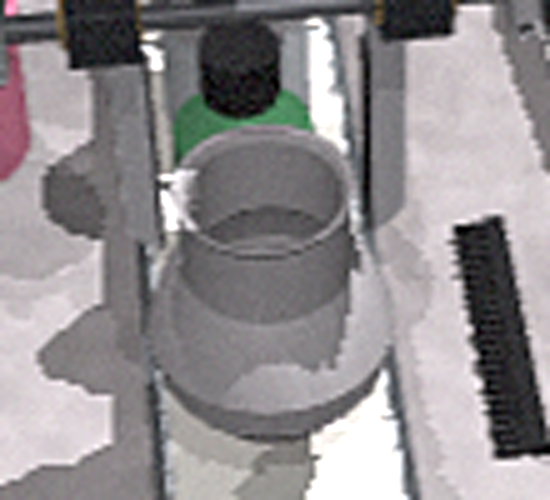

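The lota is lifted and held level, with 2.3 N of weight showing. The belly shoulder is clear of the tile. I carry it over to bay +129.

Emit:
{"api": "apply_moves", "payload": {"moves": [[[0.4,0,0,-0.028,0,0,0],[0.4,0,0,-0.028,0,0,0],[0.4,0,0,-0.028,0,0,0],[0.4,0.026,0.015,0,0,0,-0.3],[0.4,0.026,0.015,0,0,0,-0.3],[0.4,0.026,0.015,0,0,0,-0.3],[0.4,0.026,0.015,0,0,0,-0.3],[0.4,0.026,0.015,0,0,0,-0.3]]]}}

```text
clock: 5.25
eef_pos: [533.3, 1.3, 226.4]
ee_rot: [[-0.053, 0.999, -0.002], [0.999, 0.053, 0.0], [0.0, -0.002, -1.0]]
force: [-0.6, -0.6, -2.1]
opening: 0.693
grip_force: 24.1
```

Emit:
{"api": "apply_moves", "payload": {"moves": [[[0.4,0.026,0.016,0,0,0,-0.3],[0.4,0.026,0.016,0,0,0,-0.3],[0.4,0.026,0.016,0,0,0,-0.3],[0.4,0.026,0.016,0,0,0,-0.3],[0.4,0.025,0.016,0,0,0,-0.3],[0.4,0.025,0.016,0,0,0,-0.3],[0.4,0.025,0.016,0,0,0,-0.3],[0.4,0,0,0,0,0,0]]]}}

```text
clock: 6.05
eef_pos: [633.1, 189.8, 224.7]
ee_rot: [[-0.093, 0.996, -0.003], [0.996, 0.093, 0.001], [0.002, -0.003, -1.0]]
force: [-0.8, 0.1, -2.7]
opening: 0.69
grip_force: 24.1
```

```bash
python3 -c "
from h import *
plan(([634,186,118],.093,6,.4))"
```

```text
[[0.4,-0.001,0.0,0.018,-0.0,-0.0,0.0],[0.4,-0.001,0.0,0.018,-0.0,-0.0,0.0],[0.4,-0.001,0.0,0.018,-0.0,-0.0,0.0],[0.4,-0.001,0.0,0.018,-0.0,-0.0,0.0],[0.4,-0.001,0.0,0.018,-0.0,-0.0,0.0],[0.4,-0.001,0.0,0.018,-0.0,-0.0,0.0]]
6.05 [633.1 189.8 224.7] yaw 0.093 0.6897584268791017 [-0.8  0.1 -2.7]
```

Emit:
{"api": "apply_moves", "payload": {"moves": [[[0.4,-0.002,0,0.02,0,0,0],[0.4,-0.001,0.001,0.02,0,0,0],[0.4,-0.001,0,0.02,0,0,0],[0.4,0,0,0.02,0,0,0],[0.4,0,0,0.016,0,0,0],[0.4,0,0,0.01,0,0,0],[0.4,0,0,0,0,0,0]]]}}

```text
clock: 6.75
eef_pos: [632.8, 181.9, 119.0]
ee_rot: [[-0.089, 0.996, -0.004], [0.996, 0.089, -0.001], [-0.001, -0.004, -1.0]]
force: [-0.6, 0.1, -3.3]
opening: 0.691
grip_force: 24.2
```

Emit:
{"api": "apply_moves", "payload": {"moves": [[[0.4,0,0,0.002,0,0,0],[0.4,0,0,0.002,0,0,0],[0.4,0,0,0.002,0,0,0],[0.4,0,0,0,0,0,0]]]}}

```text
clock: 7.15
eef_pos: [634.3, 182.5, 115.8]
ee_rot: [[-0.089, 0.996, 0.001], [0.996, 0.089, 0.0], [-0.0, 0.001, -1.0]]
force: [0.3, 0.3, -2.2]
opening: 0.693
grip_force: 24.2
```

Emit:
{"api": "apply_moves", "payload": {"moves": [[[0.4,0.002,0,0.001,0,0,0],[0.4,0.002,0,0.002,0,0,0],[0.4,0,0,0.001,0,0,0],[0.4,0,0,0.001,0,0,0],[0.4,0,0,0,0,0,0]]]}}

```text
clock: 7.65
eef_pos: [633.6, 186.4, 110.1]
ee_rot: [[-0.089, 0.996, -0.001], [0.996, 0.089, -0.0], [-0.0, -0.001, -1.0]]
force: [-0.4, 1.4, -2.4]
opening: 0.697
grip_force: 24.2
```

Emit:
{"api": "apply_moves", "payload": {"moves": [[[0.4,0,0,0.001,0,0,0],[0.4,0,0,0.001,0,0,0],[0.4,0,0,0,0,0,0]]]}}

```text
clock: 7.95
eef_pos: [633.8, 186.8, 109.7]
ee_rot: [[-0.089, 0.996, 0.001], [0.996, 0.089, 0.001], [0.001, 0.001, -1.0]]
force: [-2.3, 0.6, 2.4]
opening: 0.694
grip_force: 24.7
```

The lota is on the deck: the wrist force turned from −2.4 to +2.4 N. I release it, rise and go for the bottle.

Emit:
{"api": "apply_moves", "payload": {"moves": [[[0.95,0,0,0,0,0,0],[0.95,0,0,0,0,0,0],[0.95,0,0,0,0,0,0],[0.95,0,0,-0.02,0,0,0],[0.95,0,0,-0.04,0,0,0],[0.95,0,0,-0.05,0,0,0]]]}}

```text
clock: 8.55
eef_pos: [632.5, 185.9, 216.3]
ee_rot: [[-0.089, 0.996, -0.006], [0.996, 0.089, -0.002], [-0.001, -0.006, -1.0]]
force: [0.9, 1.4, 0.5]
opening: 0.953
grip_force: 0.0
```

```bash
python3 -c "
from h import *
plan(([462,-48,225],.025,8,.95),([462,-48,78],.025,6,.95))"
```

```text
[[0.95,-0.027,-0.024,-0.001,-0.0,0.0,0.5],[0.95,-0.027,-0.024,-0.001,-0.0,0.0,0.5],[0.95,-0.028,-0.023,-0.001,-0.0,0.0,0.5],[0.95,-0.028,-0.023,-0.001,-0.0,0.0,0.5],[0.95,-0.028,-0.023,-0.001,-0.0,0.0,0.5],[0.95,-0.028,-0.023,-0.001,-0.0,0.0,0.5],[0.95,-0.028,-0.022,-0.001,-0.0,0.0,0.5],[0.95,-0.029,-0.022,-0.001,-0.0,0.0,0.5]]
[[0.95,-0.0,0.0,0.025,-0.1,0.0,-0.1],[0.95,-0.0,0.0,0.025,-0.1,0.0,-0.1],[0.95,-0.0,0.0,0.025,-0.1,0.0,-0.1],[0.95,-0.0,0.0,0.025,-0.1,0.0,-0.1],[0.95,-0.0,0.0,0.025,-0.1,0.0,-0.1],[0.95,-0.0,-0.0,0.025,-0.1,0.0,-0.1]]
8.55 [632.5 185.9 216.3] yaw 0.089 0.9527228640146861 [0.9 1.4 0.5]
```

Emit:
{"api": "apply_moves", "payload": {"moves": [[[0.95,-0.027,-0.024,0,0,0,0.5],[0.95,-0.027,-0.024,0,0,0,0.5],[0.95,-0.028,-0.023,0,0,0,0.5],[0.95,-0.028,-0.023,0,0,0,0.5],[0.95,-0.028,-0.023,0,0,0,0.5],[0.95,-0.028,-0.023,0,0,0,0.5],[0.95,-0.028,-0.022,0,0,0,0.5],[0.95,-0.029,-0.022,0,0,0,0.5]]]}}

```text
clock: 9.35
eef_pos: [462.2, -48.2, 218.5]
ee_rot: [[-0.019, 1.0, 0.001], [1.0, 0.019, -0.001], [-0.001, 0.001, -1.0]]
force: [-0.0, -0.4, -0.7]
opening: 0.95
grip_force: 0.0
```

Emit:
{"api": "apply_moves", "payload": {"moves": [[[0.95,0,0,0,0,0,0],[0.95,0,0,0,0,0,0]]]}}

```text
clock: 9.55
eef_pos: [463.2, -47.5, 218.8]
ee_rot: [[-0.018, 1.0, 0.001], [1.0, 0.018, 0.0], [0.0, 0.001, -1.0]]
force: [0.3, 1.2, 0.7]
opening: 0.955
grip_force: 0.0
```

```bash
python3 -c "
from h import *
snap('side','s3')
plan(([462,-48,78],.025,6,.95))"
```

```text
[[0.95,-0.0,-0.0,0.023,0.0,-0.0,-0.1],[0.95,-0.0,-0.0,0.023,0.0,-0.0,-0.1],[0.95,-0.0,-0.0,0.023,0.0,-0.0,-0.1],[0.95,-0.0,-0.0,0.023,0.0,-0.0,-0.1],[0.95,-0.0,-0.0,0.023,0.0,-0.0,-0.1],[0.95,-0.0,-0.0,0.023,0.0,-0.0,-0.1]]
9.6 [463.5 -46.9 218.6] yaw 0.019 0.953924643413132 [ 0.8  0.4 -0.1]
```

View pics/s3.png

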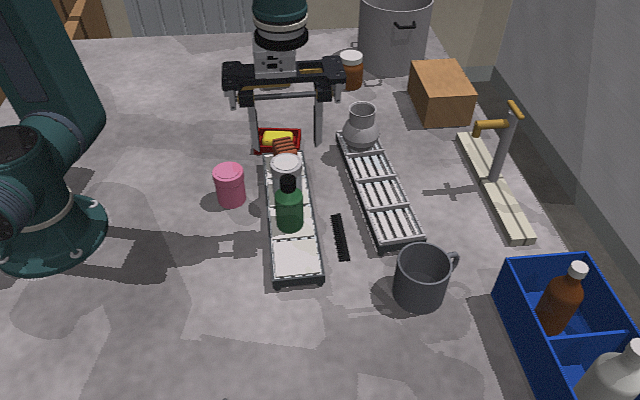

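The lota stands upright in the far-end bay at (362,130). I lower onto the bottle at (289,205).

Emit:
{"api": "apply_moves", "payload": {"moves": [[[0.95,0,0,0.025,0,0,0],[0.95,0,0,0.03,0,0,0],[0.95,0,0,0.03,0,0,0],[0.95,0,0,0.025,0,0,0],[0.95,0,0,0.02,0,0,0],[0.95,0,0,0.01,0,0,0],[0.95,0,0,0,0,0,0],[0.3,0,0,0,0,0,0]]], "grip_force": 20}}

```text
clock: 10.4
eef_pos: [464.0, -46.7, 79.2]
ee_rot: [[-0.02, 1.0, 0.001], [1.0, 0.02, -0.0], [-0.0, 0.001, -1.0]]
force: [-0.3, -0.6, 0.9]
opening: 0.896
grip_force: 0.0
```

Emit:
{"api": "apply_moves", "payload": {"moves": [[[0.3,0,0,0,0,0,0],[0.3,0,0,0,0,0,0],[0.3,0,0,0,0,0,0],[0.3,0,0,0,0,0,0],[0.3,0,0,0,0,0,0]]]}}

```text
clock: 10.9
eef_pos: [463.0, -47.2, 78.9]
ee_rot: [[-0.019, 1.0, -0.0], [1.0, 0.019, -0.0], [-0.0, -0.0, -1.0]]
force: [-1.0, -0.6, 1.8]
opening: 0.55
grip_force: 20.0
```

Emit:
{"api": "apply_moves", "payload": {"moves": [[[0.3,0,0,-0.005,0,0,0],[0.3,0,0,-0.015,0,0,0],[0.3,0,0,-0.03,0,0,0],[0.3,0,0,-0.035,0,0,0],[0.3,0,0,-0.035,0,0,0],[0.3,0,0,-0.02,0,0,0],[0.3,0,0,-0.01,0,0,0],[0.3,0,0,0,0,0,0]]]}}

```text
clock: 11.7
eef_pos: [463.7, -47.2, 229.6]
ee_rot: [[-0.019, 1.0, 0.003], [1.0, 0.019, -0.001], [-0.001, 0.003, -1.0]]
force: [-0.0, -0.0, -1.6]
opening: 0.55
grip_force: 20.0
```

```bash
python3 -c "
from h import *
plan(([642,100,228],.093,8,.3),([642,100,84],.093,6,.3))"
```

```text
[[0.3,0.018,0.023,0.0,0.0,0.0,-0.5],[0.3,0.018,0.023,0.0,0.0,0.0,-0.5],[0.3,0.018,0.023,0.0,0.0,0.0,-0.5],[0.3,0.017,0.023,0.0,0.0,0.0,-0.5],[0.3,0.017,0.023,0.0,0.0,0.0,-0.5],[0.3,0.017,0.023,0.0,0.0,0.0,-0.5],[0.3,0.017,0.024,0.0,0.0,0.0,-0.5],[0.3,0.017,0.024,0.0,0.0,0.0,-0.5]]
[[0.3,-0.0,-0.0,0.024,0.0,0.0,-0.0],[0.3,-0.0,-0.0,0.024,0.0,0.0,-0.0],[0.3,-0.0,-0.0,0.024,0.0,0.0,-0.0],[0.3,-0.0,-0.0,0.024,0.0,0.0,-0.0],[0.3,-0.0,-0.0,0.024,0.0,0.0,-0.0],[0.3,-0.0,-0.0,0.024,0.0,0.0,-0.0]]
11.7 [463.7 -47.2 229.6] yaw 0.019 0.5495687272678 [-0.  -0.  -1.6]
```

Emit:
{"api": "apply_moves", "payload": {"moves": [[[0.3,0.018,0.023,0,0,0,-0.5],[0.3,0.018,0.023,0,0,0,-0.5],[0.3,0.018,0.023,0,0,0,-0.5],[0.3,0.017,0.023,0,0,0,-0.5],[0.3,0.017,0.023,0,0,0,-0.5],[0.3,0.017,0.023,0,0,0,-0.5],[0.3,0.017,0.024,0,0,0,-0.5],[0.3,0.017,0.024,0,0,0,-0.5]]]}}

```text
clock: 12.5
eef_pos: [641.9, 101.8, 225.3]
ee_rot: [[-0.089, 0.996, -0.005], [0.996, 0.089, -0.0], [-0.0, -0.005, -1.0]]
force: [0.2, -0.7, -1.4]
opening: 0.547
grip_force: 20.0
```

Emit:
{"api": "apply_moves", "payload": {"moves": [[[0.3,0,0,0,0,0,0],[0.3,0,0,0.02,0,0,0],[0.3,0,0,0.025,0,0,0],[0.3,0,0,0.03,0,0,0],[0.3,0,0,0.03,0,0,0],[0.3,0,0,0.025,0,0,0],[0.3,0,0,0.012,0,0,0],[0.3,0,0,0,0,0,0]]]}}

```text
clock: 13.3
eef_pos: [639.4, 100.5, 82.7]
ee_rot: [[-0.089, 0.996, -0.007], [0.996, 0.089, -0.001], [-0.0, -0.007, -1.0]]
force: [0.4, 0.6, -2.0]
opening: 0.547
grip_force: 20.0
```

Emit:
{"api": "apply_moves", "payload": {"moves": [[[0.3,0,0.001,0.002,0,0,0],[0.3,0,0.001,0.002,0,0,0],[0.3,0,0,0.002,0,0,0],[0.3,0,0,0.001,0,0,0],[0.3,0,0,0.001,0,0,0],[0.3,0,0,0,0,0,0]]]}}

```text
clock: 13.9
eef_pos: [643.9, 101.3, 78.5]
ee_rot: [[-0.089, 0.996, 0.0], [0.996, 0.089, -0.0], [-0.0, 0.0, -1.0]]
force: [0.4, 0.7, -2.1]
opening: 0.553
grip_force: 20.0
```

Emit:
{"api": "apply_moves", "payload": {"moves": [[[0.3,0,-0.001,0.001,0,0,0],[0.3,0,0,0.001,0,0,0],[0.3,0,0,0.001,0,0,0],[0.3,0,0,0,0,0,0]]]}}

```text
clock: 14.3
eef_pos: [642.8, 101.2, 75.2]
ee_rot: [[-0.089, 0.996, -0.0], [0.996, 0.089, -0.0], [-0.0, -0.0, -1.0]]
force: [-0.8, -0.3, -1.6]
opening: 0.551
grip_force: 20.0
```

Emit:
{"api": "apply_moves", "payload": {"moves": [[[0.3,0,0,0.001,0,0,0],[0.3,0,0,0.001,0,0,0],[0.3,0,0,0,0,0,0]]]}}

```text
clock: 14.6
eef_pos: [643.0, 101.2, 75.0]
ee_rot: [[-0.089, 0.996, 0.001], [0.996, 0.089, -0.0], [-0.0, 0.001, -1.0]]
force: [-2.5, 0.1, 5.4]
opening: 0.547
grip_force: 20.0
```

Emit:
{"api": "apply_moves", "payload": {"moves": [[[0.95,0,0,0,0,0,0],[0.95,0,0,0,0,0,0],[0.95,0,0,0,0,0,0],[0.95,0,0,-0.02,0,0,0],[0.95,0,0,-0.03,0,0,0],[0.95,0,0,-0.04,0,0,0],[0.95,0,0,-0.04,0,0,0],[0.95,0,0,-0.02,0,0,0]]]}}

```text
clock: 15.4
eef_pos: [644.4, 101.3, 228.1]
ee_rot: [[-0.089, 0.996, 0.007], [0.996, 0.089, 0.0], [-0.0, 0.007, -1.0]]
force: [-0.5, 0.1, 0.9]
opening: 0.948
grip_force: 0.0
```

```bash
python3 -c "
from h import *
plan(([462,40,222],.025,6,.95),([462,40,80],.025,6,.95))"
```

```text
[[0.95,-0.007,-0.031,0.001,0.1,-0.0,0.6],[0.95,-0.008,-0.031,0.001,0.1,-0.0,0.6],[0.95,-0.008,-0.031,0.001,0.1,-0.0,0.6],[0.95,-0.008,-0.031,0.001,0.1,-0.0,0.6],[0.95,-0.009,-0.031,0.001,0.1,-0.0,0.6],[0.95,-0.009,-0.031,0.001,0.1,-0.0,0.6],[0.95,-0.0,0.0,0.024,-0.0,0.0,0.0],[0.95,-0.0,0.0,0.024,-0.0,0.0,0.0]]
[[0.95,-0.0,0.0,0.024,-0.0,0.0,0.0],[0.95,-0.0,0.0,0.024,-0.0,0.0,0.0],[0.95,-0.0,0.0,0.024,-0.0,0.0,0.0],[0.95,-0.0,0.0,0.024,-0.0,0.0,0.0]]
15.4 [644.4 101.3 228.1] yaw 0.089 0.947600412818042 [-0.5  0.1  0.9]
```

Emit:
{"api": "apply_moves", "payload": {"moves": [[[0.95,-0.007,-0.03,0,0,0,0.6],[0.95,-0.008,-0.03,0,0,0,0.6],[0.95,-0.008,-0.03,0,0,0,0.6],[0.95,-0.008,-0.03,0,0,0,0.6],[0.95,-0.009,-0.031,0,0,0,0.6],[0.95,-0.009,-0.031,0,0,0,0.6],[0.95,0,0,0.01,0,0,0],[0.95,0,0,0.02,0,0,0]]]}}

```text
clock: 16.2
eef_pos: [465.5, 40.7, 195.0]
ee_rot: [[-0.026, 1.0, 0.006], [1.0, 0.026, -0.0], [-0.0, 0.006, -1.0]]
force: [1.1, 0.4, -0.9]
opening: 0.948
grip_force: 0.0
```

```bash
python3 -c "
from h import *
plan(([462,40,80],.025,5,.95))"
```

```text
[[0.95,-0.0,-0.001,0.023,0.1,0.0,0.0],[0.95,-0.0,-0.001,0.023,0.1,0.0,0.0],[0.95,-0.0,-0.001,0.023,0.1,0.0,0.0],[0.95,-0.0,-0.001,0.023,0.1,0.0,0.0],[0.95,-0.0,-0.001,0.023,0.1,0.0,0.0]]
16.2 [465.5  40.7 195. ] yaw 0.026 0.9482539049042362 [ 1.1  0.4 -0.9]
```

Emit:
{"api": "apply_moves", "payload": {"moves": [[[0.95,0,-0.001,0.025,0,0,0],[0.95,0,0,0.03,0,0,0],[0.95,0,0,0.03,0,0,0],[0.95,0,0,0.02,0,0,0],[0.95,0,0,0.008,0,0,0],[0.95,0,0,0,0,0,0],[0.4,0,0,0,0,0,0],[0.4,0,0,0,0,0,0]]]}}

```text
clock: 17.0
eef_pos: [464.6, 40.8, 82.0]
ee_rot: [[-0.026, 1.0, 0.003], [1.0, 0.026, -0.0], [-0.0, 0.003, -1.0]]
force: [0.1, -0.1, -0.1]
opening: 0.817
grip_force: 0.0
```

Emit:
{"api": "apply_moves", "payload": {"moves": [[[0.4,0,0,0,0,0,0],[0.4,0,0,0,0,0,0],[0.4,0,0,0,0,0,0],[0.4,0,0,0,0,0,0]]]}}

```text
clock: 17.4
eef_pos: [463.5, 40.8, 81.4]
ee_rot: [[-0.026, 1.0, 0.001], [1.0, 0.026, -0.0], [-0.0, 0.001, -1.0]]
force: [-1.8, 1.1, 6.0]
opening: 0.656
grip_force: 20.0
```

Emit:
{"api": "apply_moves", "payload": {"moves": [[[0.4,0,0,-0.005,0,0,0],[0.4,0,0,-0.015,0,0,0],[0.4,0,0,-0.03,0,0,0],[0.4,0,0,-0.03,0,0,0],[0.4,0,0,-0.03,0,0,0],[0.4,0,0,-0.015,0,0,0],[0.4,0,0,-0.005,0,0,0],[0.4,0,0,0,0,0,0]]]}}

```text
clock: 18.2
eef_pos: [463.3, 40.8, 209.9]
ee_rot: [[-0.026, 1.0, -0.0], [1.0, 0.026, -0.0], [-0.0, -0.0, -1.0]]
force: [-0.1, 0.7, -2.7]
opening: 0.658
grip_force: 20.0
```

```bash
python3 -c "
from h import *
plan(([650,15,210],.093,7,.4),([650,15,210],.093,1,.4),([650,15,87],.093,6,.4))"
```

```text
[[0.4,-0.004,0.027,-0.0,-0.0,-0.0,-0.5],[0.4,-0.005,0.027,-0.0,-0.0,-0.0,-0.5],[0.4,-0.005,0.026,-0.0,-0.0,-0.0,-0.5],[0.4,-0.005,0.026,-0.0,-0.0,-0.0,-0.5],[0.4,-0.005,0.026,-0.0,-0.0,-0.0,-0.5],[0.4,-0.006,0.026,-0.0,-0.0,-0.0,-0.5],[0.4,-0.006,0.026,-0.0,-0.0,-0.0,-0.5],[0.4,0.0,0.001,-0.0,-0.0,-0.0,-0.3]]
[[0.4,0.0,0.0,0.02,-0.0,-0.0,-0.0],[0.4,0.0,0.0,0.02,-0.0,-0.0,-0.0],[0.4,0.0,0.0,0.02,-0.0,-0.0,-0.0],[0.4,0.0,0.0,0.02,-0.0,-0.0,-0.0],[0.4,0.0,0.0,0.02,-0.0,-0.0,-0.0],[0.4,0.0,0.0,0.02,-0.0,-0.0,-0.0]]
18.2 [463.3  40.8 209.9] yaw 0.026 0.657677977176629 [-0.1  0.7 -2.7]
```

Emit:
{"api": "apply_moves", "payload": {"moves": [[[0.4,-0.004,0.027,0,0,0,-0.5],[0.4,-0.005,0.027,0,0,0,-0.5],[0.4,-0.005,0.026,0,0,0,-0.5],[0.4,-0.005,0.026,0,0,0,-0.5],[0.4,-0.005,0.026,0,0,0,-0.5],[0.4,-0.006,0.026,0,0,0,-0.5],[0.4,-0.006,0.026,0,0,0,-0.5],[0.4,0,0.001,0,0,0,-0.3]]]}}

```text
clock: 19.0
eef_pos: [651.1, 13.9, 205.4]
ee_rot: [[-0.092, 0.996, -0.006], [0.996, 0.092, -0.0], [0.001, -0.006, -1.0]]
force: [-0.6, 0.6, -2.3]
opening: 0.655
grip_force: 20.0
```

Emit:
{"api": "apply_moves", "payload": {"moves": [[[0.4,0,0,0.015,0,0,0],[0.4,0,0,0.025,0,0,0],[0.4,0,0,0.03,0,0,0],[0.4,0,0,0.025,0,0,0],[0.4,0,0,0.018,0,0,0],[0.4,0,0,0.008,0,0,0],[0.4,0,0,0,0,0,0],[0.4,0,0,0,0,0,0]]]}}

```text
clock: 19.8
eef_pos: [649.9, 14.7, 90.0]
ee_rot: [[-0.093, 0.996, 0.001], [0.996, 0.093, -0.0], [-0.0, 0.001, -1.0]]
force: [0.3, -0.4, -2.1]
opening: 0.657
grip_force: 20.0
```

Emit:
{"api": "apply_moves", "payload": {"moves": [[[0.4,0,0,0.003,0,0,0],[0.4,0,0,0.003,0,0,0],[0.4,0,0,0.002,0,0,0],[0.4,0,0,0.001,0,0,0],[0.4,0,0,0.001,0,0,0],[0.4,0,0,0.001,0,0,0],[0.4,0,0,0,0,0,0],[0.4,0,0,0,0,0,0]]]}}

```text
clock: 20.6
eef_pos: [650.1, 14.6, 78.5]
ee_rot: [[-0.093, 0.996, 0.0], [0.996, 0.093, -0.0], [-0.0, 0.0, -1.0]]
force: [-0.1, -0.2, -1.7]
opening: 0.657
grip_force: 20.0
```

Emit:
{"api": "apply_moves", "payload": {"moves": [[[0.4,0,0,0.001,0,0,0],[0.4,0,0,0.001,0,0,0],[0.4,0,0,0,0,0,0]]]}}

```text
clock: 20.9
eef_pos: [650.2, 14.6, 77.5]
ee_rot: [[-0.093, 0.996, 0.001], [0.996, 0.093, -0.0], [-0.0, 0.001, -1.0]]
force: [-0.7, -0.3, 2.8]
opening: 0.656
grip_force: 20.0
```

Emit:
{"api": "apply_moves", "payload": {"moves": [[[0.9,0,0,0,0,0,0],[0.9,0,0,0,0,0,0],[0.9,0,0,0,0,0,0],[0.9,0,0,-0.02,0,0,0],[0.9,0,0,-0.03,0,0,0],[0.9,0,0,-0.04,0,0,0],[0.9,0,0,-0.03,0,0,0],[0.9,0,0,-0.01,0,0,0]]]}}

```text
clock: 21.7
eef_pos: [651.8, 14.5, 211.4]
ee_rot: [[-0.093, 0.996, 0.008], [0.996, 0.093, -0.001], [-0.001, 0.008, -1.0]]
force: [0.7, 0.5, -0.0]
opening: 0.902
grip_force: 0.0
```

```bash
python3 -c "
from h import *
plan(([462.5,131,205],.237,8,.9))"
```

```text
[[0.9,0.017,-0.022,0.001,0.1,0.0,-1.0],[0.9,0.017,-0.022,0.001,0.1,0.0,-1.0],[0.9,0.017,-0.022,0.001,0.1,0.0,-1.0],[0.9,0.018,-0.021,0.001,0.1,0.0,-1.0],[0.9,0.018,-0.021,0.001,0.1,0.0,-1.0],[0.9,0.019,-0.021,0.001,0.1,0.0,-1.0],[0.9,0.019,-0.02,0.001,0.1,0.0,-1.0],[0.9,0.019,-0.02,0.001,0.1,0.0,-1.0]]
21.7 [651.8  14.5 211.4] yaw 0.093 0.901607618982178 [ 0.7  0.5 -0. ]
```

Emit:
{"api": "apply_moves", "payload": {"moves": [[[0.9,0.017,-0.022,0,0,0,-1],[0.9,0.017,-0.022,0,0,0,-1],[0.9,0.017,-0.022,0,0,0,-1],[0.9,0.018,-0.021,0,0,0,-1],[0.9,0.018,-0.021,0,0,0,-1],[0.9,0.019,-0.021,0,0,0,-1],[0.9,0.019,-0.02,0,0,0,-1],[0.9,0.019,-0.02,0,0,0,-1]]]}}

```text
clock: 22.5
eef_pos: [459.2, 131.5, 204.8]
ee_rot: [[-0.231, 0.973, -0.002], [0.973, 0.231, -0.0], [0.0, -0.002, -1.0]]
force: [-0.2, 0.2, 0.1]
opening: 0.9
grip_force: 0.0
```

Emit:
{"api": "apply_moves", "payload": {"moves": [[[0.9,0,0,0,0,0,0],[0.9,0,0,0.01,0,0,0],[0.9,0,0,0.02,0,0,0],[0.9,0,0,0.02,0,0,0],[0.9,0,0,0.02,0,0,0],[0.9,0,0,0,0,0,0]]]}}

```text
clock: 23.1
eef_pos: [459.0, 129.9, 131.6]
ee_rot: [[-0.229, 0.973, -0.008], [0.973, 0.229, -0.002], [0.0, -0.009, -1.0]]
force: [-0.3, -0.4, 0.2]
opening: 0.9
grip_force: 0.0
```

```bash
python3 -c "
from h import *
snap('side','s4')
plan(([462.5,131,55],.237,4,.9))"
```

```text
[[0.9,0.0,0.001,0.02,-0.1,-0.0,-0.1],[0.9,0.0,0.001,0.02,-0.1,-0.0,-0.1],[0.9,0.0,0.001,0.02,-0.1,-0.0,-0.1],[0.9,0.0,0.001,0.02,-0.1,-0.0,-0.1]]
23.15 [460.  130.2 133.7] yaw 0.231 0.8969842821388004 [-0.3  0.2  0.9]
```

View pics/s4.png

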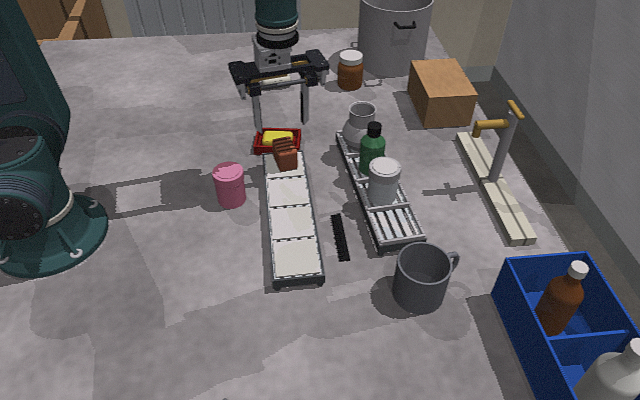

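The lota, bottle and tin stand upright in their bays at (362,125), (373,150) and (384,180). The scrubber is at (285,155). I go down onto it.

Emit:
{"api": "apply_moves", "payload": {"moves": [[[0.9,0,0.002,0.02,0,0,0],[0.9,0,0.001,0.025,0,0,0],[0.9,0,0,0.02,0,0,0],[0.9,0,0,0.012,0,0,0],[0.9,0,0,0,0,0,0],[0.25,0,0,0,0,0,0],[0.25,0,0,0,0,0,0],[0.25,0,0,0,0,0,0]]]}}

```text
clock: 23.95
eef_pos: [464.7, 131.9, 60.8]
ee_rot: [[-0.23, 0.973, 0.003], [0.973, 0.23, 0.0], [-0.0, 0.003, -1.0]]
force: [0.7, -0.2, 0.1]
opening: 0.682
grip_force: 0.0
```

Emit:
{"api": "apply_moves", "payload": {"moves": [[[0.25,0,0,0,0,0,0],[0.25,0,0,0,0,0,0],[0.25,0,0,0,0,0,0],[0.25,0,0,0,0,0,0]]]}}

```text
clock: 24.35
eef_pos: [463.7, 131.8, 59.7]
ee_rot: [[-0.23, 0.973, 0.0], [0.973, 0.23, -0.0], [-0.0, -0.0, -1.0]]
force: [-2.4, -0.7, 2.3]
opening: 0.441
grip_force: 20.0
```

Emit:
{"api": "apply_moves", "payload": {"moves": [[[0.25,0,0,-0.005,0,0,0],[0.25,0,0,-0.015,0,0,0],[0.25,0,0,-0.03,0,0,0],[0.25,0,0,-0.035,0,0,0],[0.25,0,0,-0.03,0,0,0],[0.25,0,0,-0.015,0,0,0],[0.25,0,0,-0.005,0,0,0],[0.25,0,0,0,0,0,0]]]}}

```text
clock: 25.15
eef_pos: [463.7, 131.8, 194.1]
ee_rot: [[-0.23, 0.973, -0.0], [0.973, 0.23, -0.0], [-0.0, -0.0, -1.0]]
force: [-0.4, 0.1, -1.6]
opening: 0.448
grip_force: 20.0
```

```bash
python3 -c "
from h import *
plan(([657,-71,194],.093,8,.25))"
```

```text
[[0.25,-0.03,0.018,0.0,-0.0,0.0,1.0],[0.25,-0.03,0.018,0.0,-0.0,0.0,1.0],[0.25,-0.03,0.019,0.0,-0.0,0.0,1.0],[0.25,-0.029,0.019,0.0,-0.0,0.0,1.0],[0.25,-0.029,0.02,0.0,-0.0,0.0,1.0],[0.25,-0.029,0.02,0.0,-0.0,0.0,1.0],[0.25,-0.028,0.021,0.0,-0.0,0.0,1.0],[0.25,-0.028,0.021,0.0,-0.0,0.0,1.0]]
25.15 [463.7 131.8 194.1] yaw 0.232 0.44839375368636875 [-0.4  0.1 -1.6]
```

Emit:
{"api": "apply_moves", "payload": {"moves": [[[0.25,-0.03,0.018,0,0,0,1],[0.25,-0.03,0.018,0,0,0,1],[0.25,-0.03,0.019,0,0,0,1],[0.25,-0.029,0.019,0,0,0,1],[0.25,-0.029,0.02,0,0,0,1],[0.25,-0.029,0.02,0,0,0,1],[0.25,-0.028,0.021,0,0,0,1],[0.25,-0.028,0.021,0,0,0,1]]]}}

```text
clock: 25.95
eef_pos: [657.1, -72.2, 191.0]
ee_rot: [[-0.092, 0.996, -0.005], [0.996, 0.092, 0.001], [0.002, -0.005, -1.0]]
force: [0.1, 0.4, -0.9]
opening: 0.448
grip_force: 20.0
```

Emit:
{"api": "apply_moves", "payload": {"moves": [[[0.25,0,0,0,0,0,0],[0.25,0,0,0.015,0,0,0],[0.25,0,0,0.025,0,0,0],[0.25,0,0,0.03,0,0,0],[0.25,0,0,0.025,0,0,0],[0.25,0,0,0.015,0,0,0],[0.25,0,0,0,0,0,0],[0.25,0,0,0,0,0,0]]]}}

```text
clock: 26.75
eef_pos: [657.1, -70.8, 84.6]
ee_rot: [[-0.093, 0.996, -0.0], [0.996, 0.093, 0.0], [0.0, -0.0, -1.0]]
force: [-0.0, -0.9, -0.7]
opening: 0.447
grip_force: 20.0
```

Contact is expected at a TCP height of about 55.7 mm, so I have 29 mm left to go.

Emit:
{"api": "apply_moves", "payload": {"moves": [[[0.25,0,0,0.006,0,0,0],[0.25,0,0,0.008,0,0,0],[0.25,0,0,0.006,0,0,0],[0.25,0,0,0.003,0,0,0],[0.25,0,0,0.002,0,0,0],[0.25,0,0,0.001,0,0,0],[0.25,0,0,0.001,0,0,0],[0.25,0,0,0,0,0,0]]]}}

```text
clock: 27.55
eef_pos: [657.4, -71.4, 57.5]
ee_rot: [[-0.092, 0.996, 0.0], [0.996, 0.092, -0.0], [-0.0, 0.0, -1.0]]
force: [0.6, -0.3, -1.9]
opening: 0.444
grip_force: 20.0
```

Emit:
{"api": "apply_moves", "payload": {"moves": [[[0.25,0,0,0.001,0,0,0],[0.25,0,0,0,0,0,0],[0.25,0,0,0,0,0,0]]]}}

```text
clock: 27.85
eef_pos: [657.3, -71.4, 56.5]
ee_rot: [[-0.093, 0.996, 0.0], [0.996, 0.093, -0.0], [-0.0, 0.0, -1.0]]
force: [-0.2, -0.2, -1.4]
opening: 0.446
grip_force: 20.0
```

Emit:
{"api": "apply_moves", "payload": {"moves": [[[0.25,0,0,0.001,0,0,0],[0.25,0,0,0.001,0,0,0],[0.25,0,0,0,0,0,0]]]}}

```text
clock: 28.15
eef_pos: [657.6, -71.4, 55.8]
ee_rot: [[-0.093, 0.996, 0.001], [0.996, 0.093, -0.0], [-0.0, 0.001, -1.0]]
force: [-1.8, -0.0, 4.4]
opening: 0.447
grip_force: 20.0
```

Emit:
{"api": "apply_moves", "payload": {"moves": [[[0.8,0,0,0,0,0,0],[0.8,0,0,0,0,0,0],[0.8,0,0,0,0,0,0],[0.8,0,0,-0.02,0,0,0],[0.8,0,0,-0.04,0,0,0],[0.8,0,0,-0.05,0,0,0],[0.8,0,0,-0.05,0,0,0],[0.8,0,-0.02,-0.02,0,0,0]]]}}

```text
clock: 28.95
eef_pos: [640.2, -73.4, 240.3]
ee_rot: [[-0.093, 0.996, 0.01], [0.996, 0.093, -0.002], [-0.003, 0.01, -1.0]]
force: [0.4, -0.3, 0.3]
opening: 0.802
grip_force: 0.0
```

Emit:
{"api": "apply_moves", "payload": {"moves": [[[0.8,-0.03,-0.04,0,0,0,0],[0.8,-0.03,-0.04,0,0,0,0],[0.8,-0.03,-0.04,0,0,0,0],[0.8,-0.03,-0.04,0,0,0,0],[0.8,-0.04,-0.03,0,0,0,0],[0.8,-0.04,-0.03,0,0,0,0],[0.8,-0.04,-0.02,0,0,0,0],[0.8,-0.04,-0.02,0,0,0,0]]]}}

```text
clock: 29.75
eef_pos: [403.2, -377.6, 234.6]
ee_rot: [[-0.092, 0.996, 0.001], [0.996, 0.092, -0.001], [-0.001, 0.001, -1.0]]
force: [0.5, -0.5, -0.5]
opening: 0.801
grip_force: 0.0
```

```bash
python3 -c "
from h import *
im=snap('top','t5'); env.observe()
cv2.imwrite('pics/t5c.png',cv2.resize(im[60:170,150:400],None,fx=3,fy=3,interpolation=cv2.INTER_CUBIC))
for n,P in (('lota',[634,186,128]),('bot',[642,101,144]),('tin',[650,15,108]),('scr',[658,-71,80])): print(n,((proj('top',P)-[150,60])*3).round())
"
```

```text
lota [ 87. 126.]
bot [252.  98.]
tin [429. 110.]
scr [586. 114.]
```

View pics/t5c.png

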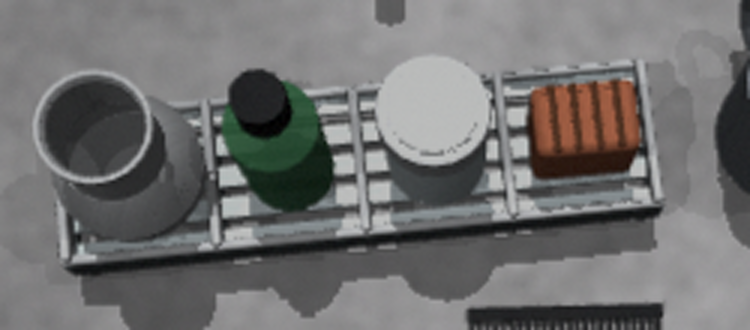

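All four things stand upright, released and in their own bays. Their tops are at crop pixels (94,127), (259,103), (433,110) and (584,117), within about 4 mm of where the bay centres should put them. I hand the job in.

```bash
python3 -c "
from h import *
print(env.sign_off())"
```

```text
the job is handed in; nothing more can be done
None
```

The four things now stand on the new rack in mirrored order (left to right: lota, bottle, tin, scrubber), upright and within about 4 mm of their bay centres by my last picture; I handed the job in at about 30 s, and the sign-off returned no verdict.

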